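# Press a stuck slug out of a pipe stub with a drift

### The job

Take the drift (the steel rod with the square wooden handle) out of its wooden holder, put it through the off-centre entry hole in the cap of the pipe stub and press the stuck slug down and out of the pipe's lower end, so that it lies in the tray below. The fitting must not be strained: feel for the hole and never press the drift against the cap or pipe with more than about 12 newtons (the slug itself may be pushed as hard as it needs). Then hang the drift back in its holder, fully home, and let go.

Things in the scene. Friction and masses are not known exactly. Their poses are not given: they have to be found in the camera images.
- pipe_mouth (a point): Point on the axis of the upright pipe stub, level with the top of its dark steel cap, 114 mm above the bench, z up. The cap is the top 32 mm; below it the pipe (bore 32 mm, outside 42 mm) goes on to 68 mm below this point, open at its lower end. The entry hole in the cap is ECCENTRIC: its centre lies 8 mm from this axis, in an unknown direction that differs each time
- stand: Fixed stand (104 x 104 mm, four posts, top plate 82 mm high) with pipe stub and cap; origin on the bench under the pipe's axis, yaw varies. Cap: flange 60 mm wide, rigid. Its hole: countersink 32 mm wide at the top, narrowing over 10 mm of depth to a straight vertical throat, 13 mm wide, 22 mm long. A tip sliding on the countersink is pushed sideways towards the hole's centre
- slug_mid (a point): centre of the slug, a plain steel cylinder, 31 mm diameter, 26 mm long, 70 to 120 g, z along its axis. It sticks upright in the pipe, its top 35 to 40 mm below pipe_mouth, held by friction of spring shoes (about 6 to 15 N to move it). They let go once its top is about 61 mm below pipe_mouth and it drops into the tray; a drift tip 68 mm below pipe_mouth is level with the pipe's lower end
- tray_floor (a point): centre of the floor of the stand's square tray, 6 mm above the bench, straight under the pipe; the tray is 96 mm wide inside with a rim 12 mm high
- drift_handle (a point): centre of the drift's wooden handle, 22 x 22 mm square, 50 mm tall (x, y square to its flats, z up along the drift). Below it a steel collar, 26 mm wide, 5 mm thick, its underside 30 mm below this point, then a round shaft 10 mm in diameter, 75 mm long; the tip is 105 mm below this point. It hangs upright in the holder, its collar on the holder's top
- drift_tip (a point): centre of the drift's lower end, 105 mm below drift_handle; chamfered to 7 mm width over the last 3 mm
- drift: the drift as a whole, 140 g; origin at its tip, z up along it towards the handle
- holder_mouth (a point): centre of the hole in the top of the drift's holder, a fixed wooden block 64 x 64 mm, 82 mm tall; the hole is vertical, 18 mm wide with a 3 mm chamfer, 80 mm deep
Not all that is in view belongs to the job. What is shaped like the drift but red or yellow is not meant.

How it is judged:
By the outcome, as a careful person would: the job done as asked, in the order asked, and still so for the second after the job is handed in, with the robot touching nothing.
It also fails if it takes over 67 s, if anything falls off the work surface, if the arm or the gripper's body presses on something with over 40 N, if the wrist force passes 120 N, or if a joint passes its speed limit or range.

### The arm

A 6-joint arm with a two-finger parallel gripper is mounted at the origin on a cart in front of the work surface, level with it; the furniture and walls round the work are solid. World frame = base frame: x ahead of the robot, y to its left, z up, the work surface at z = 0. Lengths are in m, angles in rad, forces in N, time in s.
With the tool pointing down it reaches from about 0.4 to 0.825 m from the base axis. Payload 7 kg.
Tool frame: the origin (TCP) lies midway between the tips of the shut fingers; the grasp point (between the pads) lies 19 mm behind it; z points along the fingers, y is the line along which they close (so a half turn about z gives the same grasp; the last joint's range is limited). The gripper opens to 85 mm and grips with 20 to 120 N. Pads are 22 mm wide; open, the fingers measure 114 mm over their backs; the gripper's body (76 mm by 85 mm) begins 54 mm behind the grasp point. The pads swing forward as they close: fully open they stand 13 mm farther back than shut.
Start: joints at [-0.853, 0.359, 0.012, 0, -1.224, -0.288], TCP at [0.281, -0.614, 0.231] pointing down, gripper open.
Joint ranges: [-3.07, 3.07], [-1.43, 2.12], [-1.02, 1.25], [-3.03, 1.67], [-3.05, -0], [-3.03, 3.03]. Speed limits (rad/s): [2.39, 2.39, 3.01, 3.14, 3.14, 3.14].

### API

Orientations are given as a rotation vector (axis times angle).
In Python, from bench import bot gives the robot as it stands. Calls block until the motion is done:
- bot.reach(position, orientation): joint-space move of the TCP to a pose.
- bot.movel(position, max_speed=0.15, rot=None, threshold=None): straight line of the TCP; rot=None keeps the orientation; max_speed is the mean speed in m/s. With threshold (N) it stops when the force on the tool has changed by that much, and returns True; else False.
- bot.goto_joints(angles): joint-space move.
- bot.gripper_to(opening): finger opening in m; the grip force is fixed at half the most; returns when the fingers have stopped.
- bot.dwell(seconds).
- bot.inverse_kinematics(position, orientation): joint angles nearest the present ones, or None.
- bot.camera(name): name is "side" or "top" or "wrist"; returns a dict with "img" (480x640x3 uint8, red, green, blue), "range_z" (480x640 float32, m along the optical axis (not along the pixel's ray), 0 where there is no reading), "fx", "fy", "cx", "cy" (pixels), "position" and "rotation" of the camera in the world; the wrist camera has in their place "mount" (4x4, takes a point from camera to tool coordinates, whose origin is the TCP and whose axes are the flange's). Camera axes: x right, y down, z forward; pixel columns grow to the right and rows downward; lengths in m; the calibration is good to about 2 mm. A picture is of the moment at which its call begins: read the wrist's pose just before it.
A pose or a line that the arm cannot do raises bot.Unreachable and nothing moves.
- bot.sign_off(): hands the job in; it is judged then, once.
Readings, each from a call of its own:
- bot.get_clock(): time.
- bot.get_joint_pos(): joint angles.
- bot.get_joint_velocities(): joint speeds.
- bot.get_effort(): joint torques, N m.
- bot.get_eef_pos(): TCP position.
- bot.get_tcp_rot(): TCP orientation.
- bot.get_force(): force on the tool from outside, world axes, zero at the start.
- bot.get_ft_torque(): the same for the moment, N m.
- bot.get_finger_gap(): finger opening in m.
- bot.get_gripper_force(): force on a finger pad.
Only numpy, scipy, OpenCV 4.12 (cv2) and the standard library are available. Lean on these libraries where they do the work, as an engineer would, in place of code of your own. Each camera call takes 0.05 s, during which the arm holds its last target. There are 200 camera calls.

## Working session

There is one attempt and no reset: what is moved stays moved. The work goes in short steps, each a Python script; the robot and the scene stay as the last script left them, time stands still between calls to the robot, and variables do not carry over. Pictures are saved under pics/ and viewed, at most 10 in all, crops included, and the job is handed in when it is done.

```bash
ls; mkdir -p pics; python3 - <<'E'
from bench import bot
import cv2,numpy as np
for n in ("top","side"):
    c=bot.camera(n); cv2.imwrite(f"pics/{n}0.png",c["img"][...,::-1]); np.savez(f"{n}0.npz",**c)
    print(n,c["fx"],c["cx"],c["cy"],c["position"],c["rotation"])
print(bot.get_clock(),bot.get_tcp_rot(),bot.get_force())
E
```

```text
pics
top 434.02923964543686 321.1470347577005 243.8825886931201 [0.4556338  0.15981199 0.94304469] [-2.14892863  2.20630984 -0.0924712 ]
side 598.8156858604381 321.1677574836145 234.0351428327204 [0.24988119 0.9114904  0.45680366] [-0.45874569  2.43826242 -1.58082406]
0.1 [ 6.69566542e-01 -3.06891951e+00 -2.24479870e-03] [ 0.58873578 -0.44794002  0.53937515]
```

View pics/top0.png

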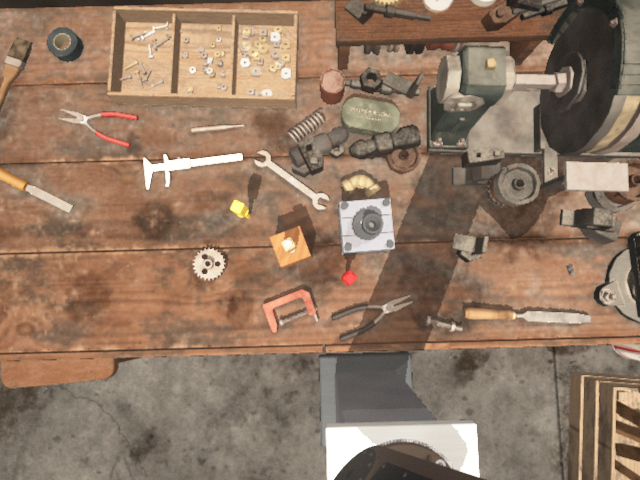

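View pics/side0.png

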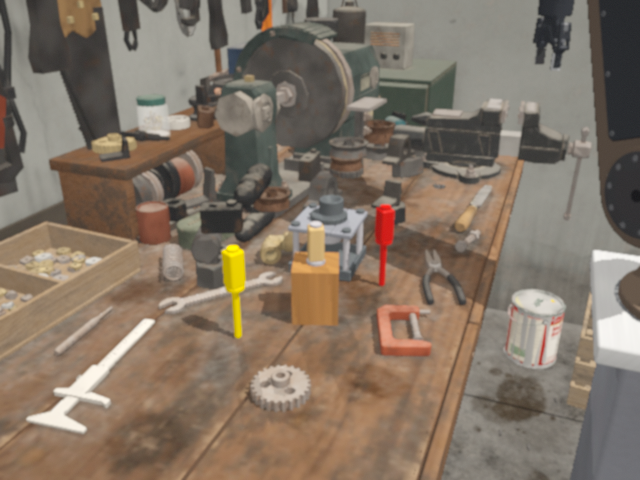

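The top view shows the holder at (291,246) with the handle at (289,243), and the stand at (367,225) with its cap at (370,222). The red decoy is at (349,278) and the yellow one at (240,209). The side view agrees.

```bash
cat > h.py <<'E'
import numpy as np,cv2
from scipy.spatial.transform import Rotation as R
def cloud(c,T=None):
    """world points 480x640x3"""
    z=c["range_z"].astype(float); v,u=np.mgrid[:480,:640]
    P=np.stack([(u-c["cx"])/c["fx"]*z,(v-c["cy"])/c["fy"]*z,z],-1)
    if T is None:
        r=np.array(c["rotation"]); M=R.from_rotvec(r).as_matrix() if r.size==3 else r
        W=P@M.T+c["position"]
    else: W=P@T[:3,:3].T+T[:3,3]
    W[z==0]=np.nan
    return W
def down(yaw):  # tool down, tool y axis at angle yaw in world
    y=np.array([np.cos(yaw),np.sin(yaw),0]); z=np.array([0,0,-1.]); x=np.cross(y,z)
    return R.from_matrix(np.stack([x,y,z],1)).as_rotvec()
E
python3 - <<'E'
from h import *
c=dict(np.load("top0.npz")); W=cloud(c)
print("bench",W[250,200])
def reg(u0,u1,v0,v1,z0,z1,n):
    w=W[v0:v1,u0:u1].reshape(-1,3); m=w[(w[:,2]>z0)&(w[:,2]<z1)]
    r=cv2.minAreaRect((m[:,:2]*1000).astype(np.float32)); print(n,len(m),m.mean(0).round(4),np.median(m[:,2]).round(4),r)
reg(262,320,222,275,.07,.095,"holder"); reg(262,320,215,275,.115,.17,"handle")
reg(330,405,190,262,.072,.09,"plate"); reg(340,400,195,250,.105,.12,"cap")
for n,u,v in(("red",349,278),("yel",240,209)): 
    w=W[v-7:v+7,u-7:u+7].reshape(-1,3); m=w[w[:,2]>.05];print(n,len(m),m.mean(0),m[:,2].max())
E
```

```text
bench [ 5.29695428e-01  4.23285183e-01 -3.57498938e-04]
holder 883 [0.5261 0.2204 0.0822] 0.0822 ((527.2471923828125, 221.06246948242188), (64.34904479980469, 63.87858963012695), 19.37932586669922)
handle 144 [0.5262 0.2204 0.1376] 0.1377 ((527.073486328125, 220.9911346435547), (22.169921875, 21.924097061157227), 28.550308227539062)
plate 2019 [0.5649 0.0674 0.0825] 0.0823 ((566.0986938476562, 66.37200164794922), (104.18783569335938, 104.56547546386719), 3.2787399291992188)
cap 289 [0.5648 0.0589 0.1118] 0.1124 ((564.7149047851562, 58.88774490356445), (38.23131561279297, 39.038490295410156), 24.657764434814453)
red 150 [0.46110665 0.10876724 0.12624998] 0.1363004294331185
yel 174 [0.59813187 0.3130383  0.12103295] 0.13726164292910203
```

```bash
python3 - <<'E'
from h import *
from bench import bot
print(np.degrees(bot.get_joint_pos()))
for y in (28.5,-61.5,118.5,-151.5):
    print(y,[None if (q:=bot.inverse_kinematics(p,down(np.radians(y)))) is None else np.degrees(q).round() for p in ([.527,.221,.25],[.527,.221,.1],[.566,.066,.22],[.566,.066,.3])])
print(bot.camera("wrist")["mount"])
E
```

```text
[-4.88698447e+01  2.05874481e+01  6.39614142e-01 -1.63810424e-02
 -7.01371616e+01 -1.65091130e+01]
28.5 [array([ 42.,  10., -11.,   0., -69., 166.]), array([ 42.,  18., -22.,   0., -50., 166.]), None, None]
-61.5 [array([ 42.,  10., -11.,   0., -69.,  76.]), array([ 42.,  18., -22.,   0., -50.,  76.]), array([ 26.,  11., -14.,   0., -65.,  92.]), array([ 26.,   8.,  -7.,   0., -75.,  92.])]
118.5 [array([  42.,   10.,  -11.,   -0.,  -69., -104.]), array([  42.,   18.,  -22.,   -0.,  -50., -104.]), array([ 26.,  11., -14.,  -0., -65., -88.]), array([ 26.,   8.,  -7.,  -0., -75., -88.])]
-151.5 [array([ 42.,  10., -11.,   0., -69., -14.]), array([ 42.,  18., -22.,   0., -50., -14.]), array([ 26.,  11., -14.,   0., -65.,   2.]), array([ 26.,   8.,  -7.,   0., -75.,   2.])]
[[ 7.52213278e-05 -9.48595657e-01 -3.16490558e-01  8.19424152e-02]
 [ 9.99998552e-01 -4.66675223e-04  1.63640683e-03  2.66867348e-04]
 [-1.69998671e-03 -3.16490223e-01  9.48594249e-01 -1.41604886e-01]
 [ 0.00000000e+00  0.00000000e+00  0.00000000e+00  1.00000000e+00]]
```

```bash
python3 - <<'E'
from h import *
from bench import bot
o=down(np.radians(-151.5))
for n,p in (("stand",[.566,.066,.25]),("hold",[.527,.221,.255])):
    bot.reach(p,o); bot.dwell(.15)
    T=np.eye(4);T[:3,:3]=R.from_rotvec(bot.get_tcp_rot()).as_matrix();T[:3,3]=bot.get_eef_pos()
    c=bot.camera("wrist"); W=cloud(c,T@c["mount"]); np.savez(n+".npz",W=W,img=c["img"])
    cv2.imwrite(f"pics/{n}.png",c["img"][...,::-1])
    def reg(z0,z1,k):
        m=W.reshape(-1,3); m=m[(m[:,2]>z0)&(m[:,2]<z1)&(np.hypot(*(m[:,:2]-p[:2]).T)<.085)]
        if len(m): print(k,len(m),m.mean(0).round(4),np.median(m[:,2]).round(4),cv2.minAreaRect((m[:,:2]*1000).astype(np.float32)))
    if n=="stand": reg(.077,.087,"plate");reg(.109,.118,"captop");reg(.098,.118,"cap")
    else: reg(.077,.086,"holder");reg(.125,.15,"handletop")
print(bot.get_clock())
E
```

```text
plate 13043 [0.5678 0.0622 0.0815] 0.0812 ((565.1998291015625, 66.84358978271484), (104.26683807373047, 104.4989242553711), 3.167259693145752)
captop 1699 [0.5646 0.0583 0.1122] 0.1125 ((564.470703125, 58.481258392333984), (38.981346130371094, 39.2965202331543), 72.5197525024414)
cap 2536 [0.5648 0.058  0.11  ] 0.1113 ((564.4622802734375, 58.45445251464844), (39.037540435791016, 39.2965202331543), 72.51976013183594)
holder 5287 [0.5286 0.2171 0.0812] 0.0812 ((526.4468383789062, 221.29718017578125), (64.11040496826172, 64.7874755859375), 19.48554039001465)
handletop 1177 [0.5277 0.2192 0.1367] 0.1363 ((526.8510131835938, 221.00225830078125), (22.00909996032715, 22.321441650390625), 26.152191162109375)
3.8417
```

View pics/stand.png

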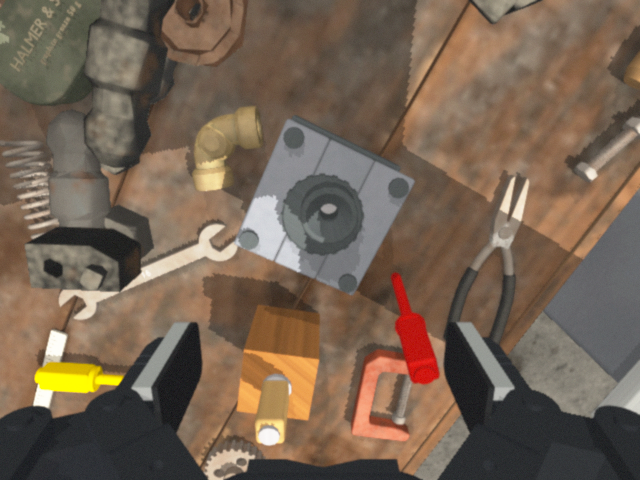

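View pics/hold.png

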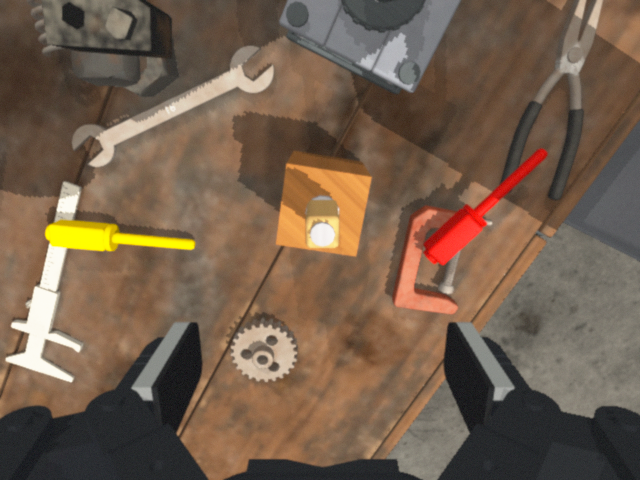

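The stand view shows the cap rim as a ring around (322,213), offset from the plate centre at (326,205). The hole is at about (328,208). In the holder view the handle top is at (321,233), square to the image. I'll check the hole centre using depth slices of the countersink.

```bash
python3 - <<'E'
from h import *
d=np.load("stand.npz");W=d["W"];m=W.reshape(-1,3);m=m[(np.hypot(m[:,0]-.565,m[:,1]-.0625)<.036)]
for z0,z1 in ((.04,.07),(.07,.08),(.086,.092),(.094,.1),(.1,.104),(.104,.107),(.107,.110),(.110,.1115),(.1115,.116)):
    s=m[(m[:,2]>z0)&(m[:,2]<z1)]
    if len(s)>5:
        A=np.c_[2*s[:,:2],np.ones(len(s))];x=np.linalg.lstsq(A,(s[:,:2]**2).sum(1),rcond=None)[0]
        print(z0,len(s),"mean",s.mean(0).round(4),"circ",x[:2].round(4),np.sqrt(x[2]+x[:2]@x[:2]).round(4), cv2.minEnclosingCircle((s[:,:2]*1000).astype(np.float32)))
cv2.imwrite("pics/crop.png",cv2.resize(d["img"][150:280,250:400,::-1],None,fx=5,fy=4.6,interpolation=2)[:600,:750])
E
```

```text
0.07 224 mean [0.5647 0.0513 0.0775] circ [0.5674 0.048 ] 0.0206 ((565.0518798828125, 62.42774963378906), 35.92265701293945)
0.086 2165 mean [0.57   0.0698 0.0907] circ [0.5646 0.065 ] 0.0261 ((565.0453491210938, 66.63357543945312), 30.952430725097656)
0.094 113 mean [0.5687 0.052  0.097 ] circ [0.5688 0.0526] 0.0137 ((569.25244140625, 52.590858459472656), 18.301422119140625)
0.1 145 mean [0.5673 0.0541 0.1025] circ [0.5684 0.0524] 0.0122 ((569.1035766601562, 52.18540954589844), 18.239805221557617)
0.104 355 mean [0.5648 0.0579 0.1055] circ [0.5667 0.055 ] 0.0112 ((567.7822265625, 52.93202209472656), 17.446964263916016)
0.107 464 mean [0.5647 0.0588 0.1085] circ [0.5655 0.0571] 0.0125 ((567.195556640625, 55.742774963378906), 17.863943099975586)
0.11 316 mean [0.5644 0.0584 0.1108] circ [0.5652 0.0577] 0.0145 ((564.3261108398438, 58.646324157714844), 19.98955726623535)
0.1115 1222 mean [0.5646 0.0582 0.1129] circ [0.5645 0.0584] 0.0172 ((564.4251708984375, 58.73124694824219), 19.985811233520508)
```

View pics/crop.png

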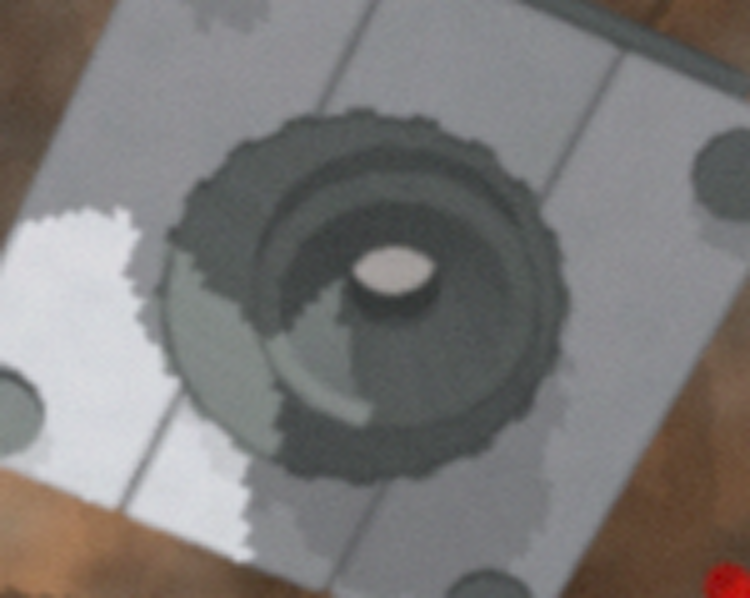

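The raised rim is concentric with the hole, so the hole centre is about (0.5645, 0.0586), 8.2 mm from the axis at (0.565, 0.0667). That matches the 8 mm given. Next I grasp and lift the drift.

```bash
python3 - <<'E'
from h import *
from bench import bot
x,y=.5268,.2210
bot.movel([x,y,.20],.2); bot.movel([x,y,.096],.1); bot.gripper_to(0.0)
print("gap",bot.get_finger_gap(),bot.get_gripper_force(),bot.get_force(),bot.get_eef_pos())
bot.movel([x,y,.224],.1); bot.dwell(.2)
print(bot.get_finger_gap(),bot.get_force(),bot.get_eef_pos())
bot.movel([.5645,.0586,.224],.15); bot.dwell(.3)
f=bot.get_force()
T=np.eye(4);T[:3,:3]=R.from_rotvec(bot.get_tcp_rot()).as_matrix();T[:3,3]=bot.get_eef_pos()
c=bot.camera("wrist"); cv2.imwrite("pics/held.png",c["img"][...,::-1])
s=bot.camera("side");cv2.imwrite("pics/side1.png",cv2.resize(s["img"][100:300,220:460,::-1],None,fx=3,fy=3))
print(f,bot.get_eef_pos(),bot.get_clock())
E
```

```text
gap 0.02134227118168366 58.75448405742645 [-0.13980679  0.19896395  2.73611924] [0.5269346  0.22108011 0.09626779]
0.021668939702462343 [-0.31373183 -0.70041966 -0.82150098] [0.52666242 0.22091248 0.2235211 ]
[-0.20411041  0.35838789 -2.05568005] [0.56446075 0.0588766  0.22399784] 9.35
```

View pics/side1.png

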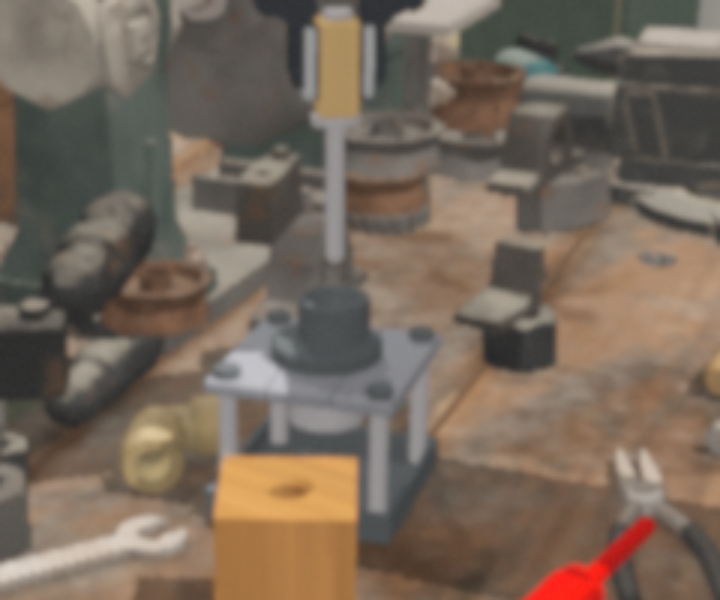

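The drift hangs upright in the grip with its tip at (335,262), directly over the cap boss at (335,300). Now I feel for the hole: slow descent, and on contact shift along the side force.

```bash
cat > feel.py <<'E'
from h import *
from bench import bot
def F(n=6):
    f=[]
    for _ in range(n): f.append(bot.get_force()); bot.dwell(.02)
    return np.mean(f,0)
E
python3 - <<'E'
from feel import *
p=np.array(bot.get_eef_pos()); xy=np.array([.5645,.0586]); f0=F(10)
for i in range(6):
    hit=bot.movel([*xy,.166],.03,threshold=4)   # tip z .077 nominal
    e=np.array(bot.get_eef_pos()); f=F()-f0
    print(hit,"tip z",(e[2]-.089).round(4),e.round(4),f.round(2),bot.get_clock())
    if not hit or e[2]-.089<.085: break
    bot.movel([*xy,e[2]+.003],.03)
    g=f[:2]; n=np.linalg.norm(g)
    if n<.5: break
    xy=xy+g/n*.0015
E
```

```text
False tip z 0.0772 [0.5646 0.0586 0.1662] [ 0.41 -0.05  0.32] 11.7
```

The drift went straight into the throat without contact. Now I press the slug in steps, watching the side forces.

```bash
python3 - <<'E'
from feel import *
xy=[.5645,.0586]
for z in (.074,.071,.068,.064,.060,.056,.053,.051,.0495):
    hit=bot.movel([*xy,z+.089],.025,threshold=22)
    f=np.mean([bot.get_force() for _ in range(3)],0)
    print(z,hit,np.round(bot.get_eef_pos(),4),f.round(2),round(bot.get_clock(),2))
    if hit or np.hypot(*f[:2])>7: break
bot.dwell(.3);print(F().round(2))
s=bot.camera("side");cv2.imwrite("pics/side2.png",cv2.resize(s["img"][150:300,250:430,::-1],None,fx=4,fy=4))
E
```

```text
0.074 False [0.565  0.0586 0.1637] [ 0.03 -0.64  5.13] 11.97
0.071 False [0.5651 0.0586 0.1609] [-1.68 -0.73  6.03] 12.23
0.068 False [0.5651 0.0585 0.158 ] [-1.52 -0.98  6.37] 12.5
0.064 False [0.5652 0.0585 0.154 ] [-0.91 -1.27  5.77] 12.81
0.06 False [0.5652 0.0584 0.1499] [-0.94 -1.51  4.48] 13.12
0.056 False [0.5651 0.0586 0.1454] [ 1.23 -0.79  2.63] 13.43
0.053 False [0.5637 0.0585 0.141 ] [ 1.03  0.39 -1.43] 13.69
0.051 False [0.5642 0.0586 0.1396] [-0.62  0.32 -0.84] 13.94
0.0495 False [0.5644 0.0586 0.1384] [ 0.19  0.4  -1.43] 14.19
[-0.01  0.07 -1.42]
```

View pics/side2.png

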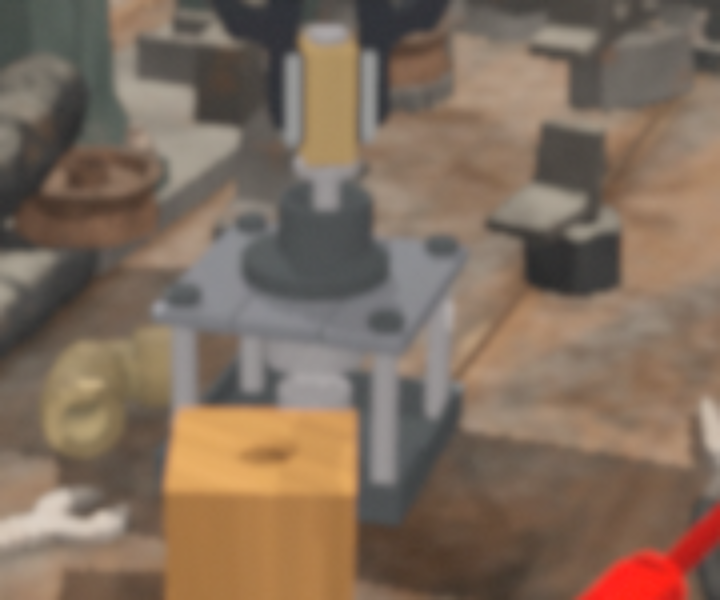

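The slug shows at (315,388), below the pipe end with a gap, and the force fell to just the drift's weight. I'll go slightly deeper to be sure, then withdraw and return the drift.

```bash
python3 - <<'E'
from feel import *
xy=[.5645,.0586]; h=[.5265,.2213]
print(bot.movel([*xy,.1345],.03,threshold=5),F().round(2))
print(bot.movel([*xy,.224],.08,threshold=9),np.round(bot.get_eef_pos(),4))
bot.movel([*h,.224],.15); bot.dwell(.4); f0=F(10)
s=bot.camera("side"); np.savez("side3.npz",**s)
hit=bot.movel([*h,.104],.06,threshold=6); print(hit,np.round(bot.get_eef_pos(),4),(F()-f0).round(2))
if not hit:
    hit=bot.movel([*h,.092],.012,threshold=3); print(hit,np.round(bot.get_eef_pos(),4),(F()-f0).round(2))
cv2.imwrite("pics/side3.png",cv2.resize(s["img"][150:300,250:430,::-1],None,fx=4,fy=4)); print(bot.get_clock())
E
```

```text
False [-0.17 -0.02 -1.24]
False [0.5642 0.0585 0.2234]
False [0.5266 0.2214 0.1043] [-0.3  -0.08  0.12]
True [0.5264 0.2213 0.0962] [-1.27 -0.08  6.61]
21.2
```

View pics/side3.png

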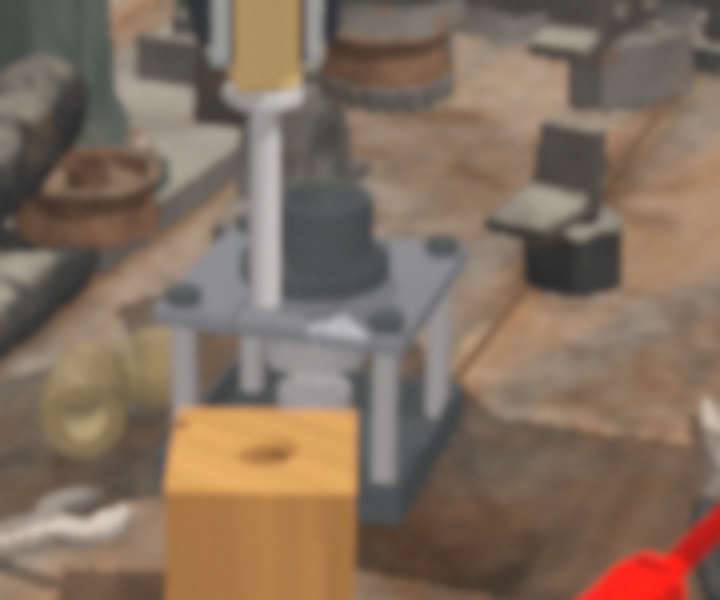

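The drift touched down at TCP z 0.0962, the same height as when it was picked, so the collar is on the holder. The slug, at (315,385), sits below the pipe. I'll release, retreat and verify.

```bash
python3 - <<'E'
from feel import *
bot.gripper_to(.06); h=[.5265,.2213]
bot.movel([*h,.20],.08); bot.movel([*h,.26],.15); bot.dwell(.3)
T=np.eye(4);T[:3,:3]=R.from_rotvec(bot.get_tcp_rot()).as_matrix();T[:3,3]=bot.get_eef_pos()
c=bot.camera("wrist"); W=cloud(c,T@c["mount"]).reshape(-1,3)
m=W[(W[:,2]>.125)&(W[:,2]<.15)&(np.hypot(W[:,0]-.5265,W[:,1]-.2213)<.05)]
print("handle top",len(m),np.median(m[:,2]),cv2.minAreaRect((m[:,:2]*1000).astype(np.float32)))
S=cloud(dict(np.load("side3.npz")))
for v in range(234,252,2): print(v,S[v,329].round(4))
s=bot.camera("side");cv2.imwrite("pics/end.png",cv2.resize(s["img"][150:330,250:430,::-1],None,fx=3.3,fy=3.3)); print(bot.get_clock(),bot.get_force())
E
```

```text
handle top 1157 0.13628232057106288 ((526.0213012695312, 221.02703857421875), (21.848918914794922, 22.156888961791992), 28.449556350708008)
234 [0.5448 0.1184 0.0784]
236 [0.545  0.1177 0.0747]
238 [0.5565 0.0866 0.0562]
240 [0.5573 0.0846 0.0516]
242 [0.5569 0.0856 0.0486]
244 [0.5573 0.0843 0.0443]
246 [0.5643 0.0655 0.0313]
248 [0.5626 0.0698 0.0298]
250 [0.5589 0.0798 0.0312]
24.0667 [0.26088012 0.12190391 0.65640143]
```

View pics/end.png

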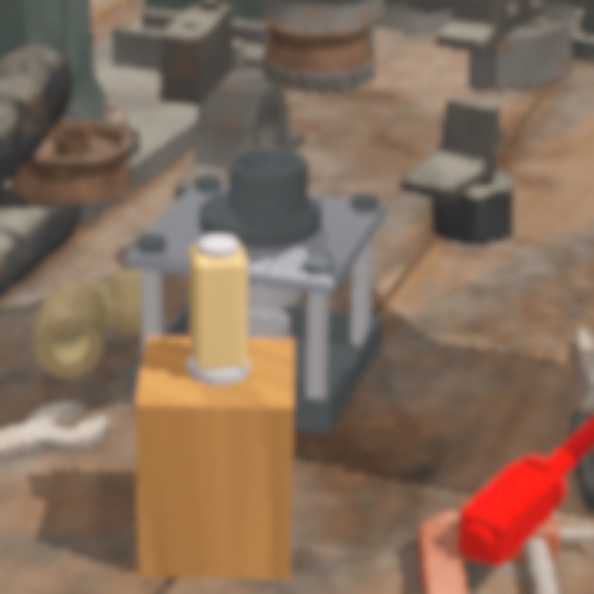

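```bash
python3 -c "
from bench import bot
print(bot.sign_off(),bot.get_clock())"
```

```text
the job is handed in; nothing more can be done
the job is handed in; nothing more can be done
```

The slug lies in the tray and the drift is back in its holder, fully home and released; the job was handed in at about 24 s, with no cap contact felt and at most about 6 N seen while pressing, though the red decoy tipped over onto the bench early on, before the drift was lifted, for a reason I couldn't determine.

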